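# Pin the drying chamber's sash open on its stay

### The arm

A 6-joint arm with a two-finger parallel gripper is mounted at the origin on the work surface; the furniture and walls round the work are solid. World frame = base frame: x ahead of the robot, y to its left, z up, the work surface at z = 0. Lengths are in m, angles in degrees, forces in N, time in s.
With the tool pointing down it reaches from about 0.4 to 0.825 m from the base axis. Payload 7 kg.
Tool frame: the origin (TCP) lies between the finger pads; the fingertips stand 14 mm ahead of it and the grasp point (between the pads) lies 5 mm behind it; z points along the fingers, y is the line along which they close (so a half turn about z gives the same grasp; the last joint's range is limited). The gripper opens to 88 mm and grips with 3 to 60 N. Pads are 19 mm wide; open, the fingers measure 130 mm over their backs; the gripper's body (78 mm by 193 mm) begins 47 mm behind the grasp point.
Start: joints at [-55.571, 20.546, 0.682, 0, -70.136, -16.507], TCP at [0.208, -0.642, 0.241] pointing down, gripper open.
Joint ranges: [-176.03, 176.03], [-82.01, 121.73], [-58.28, 71.71], [-173.87, 95.51], [-174.79, -0.11], [-173.66, 173.66]. Speed limits (degrees/s): [136.94, 136.94, 172.46, 180, 180, 180].

### API

Orientations are given as [roll, pitch, yaw] about the fixed x, y, z axes, in that order (R = Rz(yaw) Ry(pitch) Rx(roll)).
In Python, from plant import status, cams, job gives the robot as it stands. The module is installed in compiled form; this text tells all that it offers.
- The arm moves only by the tool step_arm, never from a script. Its arguments are lists of equal length, an entry for each row: "xyz": the shift along the tool's x, y, z each as a share of 20 cm, from -1 to 1, a list of three; "yaw": the turn about the tool's z as a share of 360 degrees, from -1 to 1; "claw": the closure, from -1 (fully open) to 1 (shut). A call has 1 to 20 rows; each row is the pose to reach, as a shift and turn from the pose commanded when the call began, along the tool's axes at that moment, turning the shorter way round; what a row does not reach only later rows make up. A row lasts 1/12 s, in which the tool goes at most 41.7 mm and 7.16 degrees, less where a joint would pass 70% of its speed; a pose out of reach is approached as far as the arm can. A call with a number of a shift or a turn outside -1 to 1 is refused whole. A call with a gripper value outside its range is refused whole. The fingers move at their own pace and stop on an object; "grip_force" is the grip in N (left out, the last holds). Time passes only in rows, so rows that repeat a pose let the fingers close. It gives the time, the measured TCP pose, the force, the opening and the grip force at its end, in the units of the state.
- status.get_state(): the state, without advancing time (a new reading comes with each control period).
- cams.capture(name): name is "scene" or "side" or "wrist"; returns (picture, depth): 420x560x3 uint8, blue, green, red; 420x560 float32, m along the optical axis (not along the pixel's ray), 0 where there is no reading.
- cams.calibration(name): a dict with "mtx" (3x3 intrinsics, pixels), "camera_from_world" (4x4, takes a point from world to camera coordinates); the wrist camera has in their place "T_tool_cam" (4x4, takes a point from camera to tool coordinates, whose origin is the TCP and whose axes are the flange's). Camera axes: x right, y down, z forward; pixel columns grow to the right and rows downward; lengths in m; the calibration is good to about 2 mm. A picture is of the moment at which its call begins: read the wrist's pose just before it. calibration takes no time and is no camera call.
- job.close_job(): hands the job in; it is judged then, once.
The state is a dict: "time_s": time; "joints": joint angles; "qd": joint speeds; "joint_torque": joint torques, N m; "tcp_pos": TCP position; "eef_rot": TCP orientation; "contact_force": force on the tool from outside, world axes, zero at the start; "moment": the same for the moment, N m; "gripper_width": finger opening in m; "gripper_force": force on a finger pad.
Only numpy, scipy, OpenCV 4.12 (cv2) and the standard library are available. Lean on these libraries where they do the work, as an engineer would, in place of code of your own. Each camera call takes 0.05 s, during which the arm holds its last target. There are 200 camera calls.

### The job

Give the drying chamber its next ventilation step: take the stay by its upright handle, draw the sprung glazed sash open with it, and drop the stay's second hole from the handle over the peg on the chamber's roof, fully home, so that the sash stays pinned open when you let go. The peg is clamped somewhere along its slotted plate, on a thin roof panel, so feel for the hole lightly rather than press hard on the peg, do not let the sash fly shut, and leave the dish lid on the roof and the glassware on the table where they are.

Things in the scene. Friction and masses are not known exactly. Their poses are not given: they have to be found in the camera images.
- stay: The stay: flat steel bar 20 mm wide, 5 mm thick, 230 mm long, about 0.13 to 0.21 kg, lying level 6 mm above the roof. Five round 10 mm holes in a row at 80, 102, 124, 146 and 168 mm from its pivot. Origin: on the pivot, mid-thickness. x runs along the bar to the handle, z up. At the start it is off the peg, swung to the right of it (as seen facing the sash).
- stay_handle (a point): Centre of the grip of the stay's upright handle: black, round, 16 mm diameter, 32 mm tall, on a 10 mm stem with 12 mm between grip and bar. It stands at the free end of the stay, 210 mm from the pivot; this point is 30.5 mm above the middle of the bar's thickness. Axes as stay.
- stay_hole (a point): Centre (mid-thickness) of the second hole from the handle, 146 mm from the pivot and 64 mm from the handle's axis. This is the hole to drop over the peg (1 mm play all round). Axes as stay. When home the bar is level and this point is 8.5 mm above the roof. Under the spring's load the bar needs to be pressed down lightly to go home.
- stay_pivot (a point): The stay's pivot on the sash's top rail, at mid-thickness of the bar, 170 mm from the hinge axis; it moves with the sash. Here the stay swings left and right (little friction) and its handle end can be lifted, from level up to 0.7 rad; it falls back by its weight.
- sash_hinge (a point): Fixed point on the sash's vertical hinge axis, at the chamber's front left corner (as seen facing the sash), at the height of the level bar's middle. Axes of the chamber: z up, x from the sash into the chamber, y along the shut sash towards the hinge. Shut, the stay's pivot lies 170 mm along -y.
- chamber: The drying chamber: fixed box 260 mm wide (y), 200 mm deep (x), 180 mm high, clear walls, flat grey roof. Origin: centre of its underside; x from the sash into the chamber, z up. The sash is its whole front. On the roof: the peg, the dish lid and, at the rear left corner, a stoppered port 22 mm tall.
- peg_plate: The fixed slotted steel plate, 54 x 24 mm, 3 mm thick, on the roof right of its middle near the sash. Origin: centre of its underside, on the roof, 55 mm from the hinge axis along the chamber's x and 150 mm along -y; its x is the chamber's x, along the slot; z up. The peg is clamped in its slot.
- sash (a joint): Opening angle of the sash, 0 shut, growing as its free edge swings out from the chamber's front, up to 1.2 rad. A hinge spring draws it shut: 0.4 N m when shut and 0.8 N m more per rad (some 6 N along the stay at the wanted opening), so let go it slams. With the wanted hole on a peg in the middle of its slot it stands at about 0.57 rad.
- slot_middle (a point): The middle of the plate's slot at the height of the peg's top, 20 mm above the roof; axes as peg_plate. The peg is a steel post, 8 mm diameter, 20 mm tall, flat top with a square rim, clamped immovably anywhere up to 6 mm either way of this point along the slot (x), and exactly on it across. Where along the slot is not measured. It must not bear more than 25 N.
- petri_lid: A loose clear dish lid, 91 mm across, 11 mm high, lying on the roof left of the peg (as seen facing the sash); origin at the centre of its underside. Not to be moved.
- amber_vial: A loose brown glass vial with white cap, 38 mm across, 67 mm tall, standing on the table right of the chamber; origin at the centre of its underside. Not to be moved.
- long_flask: A loose long-necked glass flask, 98 mm across, 140 mm tall, standing on the table right of the chamber; origin at the centre of its underside. Not to be moved.

How it is judged (in metres and radians):
On the way, in this order (a step that is already met when the one before it is completed fails the run):
1. the sash is drawn open with the stay lifted clear of the peg (value of joint sash above 0.35 rad and z of stay_hole in the frame of peg_plate above 0.02 m), for 0.1 s.
2. the second hole from the handle is home on the peg (x of stay_hole in the frame of peg_plate between -0.0085 and 0.0085 m and y of stay_hole in the frame of peg_plate between -0.003 and 0.003 m and z of stay_hole in the frame of peg_plate below 0.0105 m), for 0.2 s.
At the end, for the whole second after the job is handed in: The second hole from the handle is over the peg: within 8.5 mm of the slot's middle along the slot, 3 mm across it, and at most 10.5 mm above the roof (bar level within 2 mm); the stay alone holds the sash still and open (over 0.48 rad); the handle is released (all of step 2 and value of joint sash above 0.48 rad and velocity of joint sash between -0.05 and 0.05 rad/s); the robot touches nothing.
It fails at once if the stay pressed on the peg with more than 25 N (contact force between stay and peg_plate above 25 N).
It fails at once if the sash flew shut (closing faster than 1.5 rad/s) (velocity of joint sash below -1.5 rad/s).
It fails at once if the dish lid, the vial or the flask was moved by more than 15 mm (distance of any of petri_lid, amber_vial, long_flask from where it was at the start of the episode above 0.015 m).
It also fails if it takes over 72 s, if anything falls off the work surface, if the arm or the gripper's body presses on something with over 40 N, if the wrist force passes 120 N, or if a joint passes its speed limit or range.

## Working session

There is one attempt and no reset: what is moved stays moved. The work goes in short steps, Python scripts to look and compute and a tool call to move; the robot and the scene stay as the last step left them, time stands still between calls to the robot, and variables do not carry over. Pictures are saved under pics/ and viewed, at most 10 in all, crops included, and the job is handed in when it is done.

Besides the shell and the picture viewer there is one more tool, called by a JSON object that holds its "name" and its "arguments". step_arm: Moves the arm, as the interface text tells. Shift numbers are shares of 20 cm and turn numbers shares of 360 degrees, none past 1 either way. Its arguments: {"type":"object","properties":{"xyz":{"type":"array"},"yaw":{"type":"array"},"claw":{"type":"array"},"grip_force":{"type":"number"}},"required":["xyz","yaw","claw"]}

```bash
mkdir -p pics; cat > h.py <<'E'
import numpy as np, cv2
from plant import status, cams, job
from scipy.spatial.transform import Rotation as R
def toolT():
    s=status.get_state(); T=np.eye(4); T[:3,:3]=R.from_euler('xyz',s['eef_rot'],degrees=True).as_matrix(); T[:3,3]=s['tcp_pos']; return T
def world_from_cam(n):
    c=cams.calibration(n)
    if n=='wrist': return toolT()@np.array(c['T_tool_cam']),np.array(c['mtx'])
    return np.linalg.inv(np.array(c['camera_from_world'])),np.array(c['mtx'])
def cap(n,save):
    W,K=world_from_cam(n); im,d=cams.capture(n); cv2.imwrite(f'pics/{save}.png',im); np.savez(f'pics/{save}.npz',W=W,K=K,d=d,im=im); return im,d
def pt(save,u,v,z=None):
    f=np.load(f'pics/{save}.npz'); ray=np.linalg.inv(f['K'])@[u,v,1]
    W=f['W']
    if z is None:
        dd=f['d'][int(v)-1:int(v)+2,int(u)-1:int(u)+2]; dd=np.median(dd[dd>0]) if (dd>0).any() else 0
        return (W@np.r_[ray*dd,1])[:3]
    r=W[:3,:3]@ray; return W[:3,3]+r*(z-W[2,3])/r[2]
E
python3 - <<'E'
from h import *
print(status.get_state())
for n in ['scene','side','wrist']: cap(n,n+'0')
a=cv2.imread('pics/scene0.png');b=cv2.imread('pics/side0.png')
for n in ['scene0','side0','wrist0']: print(np.load(f'pics/{n}.npz')['W'].round(3))
E
```

```text
{'time_s': 0.0, 'joints': array([-5.55723822e+01,  2.05916351e+01,  6.32730071e-01, -1.95390112e-02,
       -7.01367240e+01, -1.65053497e+01]), 'qd': array([-0.05955697, -0.04477815,  0.02626138, -0.01248857, -0.1546545 ,
       -0.09014853]), 'joint_torque': array([-1.29392192e-03, -5.82725573e+01,  2.93055707e+01,  6.99680507e+00,
        7.12796827e-03, -9.40807922e-05]), 'tcp_pos': array([ 0.20751929, -0.64180465,  0.23961432]), 'eef_rot': array([ 1.79903093e+02, -9.56028881e-03, -1.62084378e+02]), 'contact_force': array([ 0.11336283,  0.20191964, -0.20591982]), 'moment': array([-0.00059124, -0.03334301,  0.00666074]), 'gripper_force': 0.0, 'gripper_width': 0.08751050213241593}
[[-0.606 -0.411  0.681 -0.236]
 [-0.795  0.303 -0.525  0.494]
 [ 0.01  -0.86  -0.51   0.716]
 [ 0.     0.     0.     1.   ]]
[[ 1.    -0.023  0.015  0.522]
 [-0.025 -0.584  0.812 -1.236]
 [-0.01  -0.812 -0.584  0.972]
 [ 0.     0.     0.     1.   ]]
[[-0.306  0.908  0.287  0.13 ]
 [ 0.952  0.292  0.095 -0.668]
 [ 0.002  0.302 -0.953  0.383]
 [ 0.     0.     0.     1.   ]]
```

View pics/scene0.png

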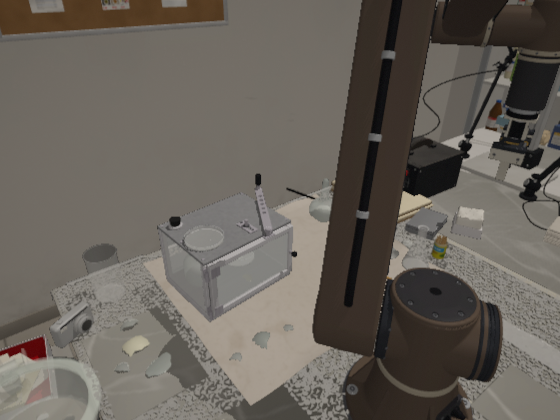

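View pics/side0.png

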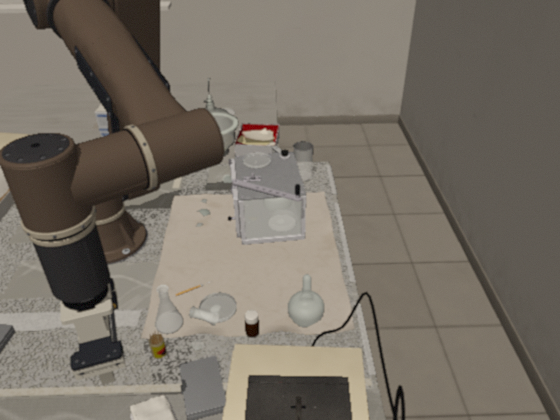

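The scene view shows the chamber with its handle at about (258,180), stay end at (267,233), peg plate at (246,227) and lid at (204,240). In the side view the handle is at (297,189). I'll enlarge both.

```bash
python3 - <<'E'
from h import *
a=cv2.imread('pics/scene0.png')[165:315,150:305];b=cv2.imread('pics/side0.png')[140:245,222:317]
a=cv2.resize(a,None,fx=4,fy=4,interpolation=cv2.INTER_CUBIC)
b=cv2.resize(b,None,fx=6,fy=6,interpolation=cv2.INTER_CUBIC)
cv2.imwrite('pics/a.png',a[:600]);cv2.imwrite('pics/b.png',b[:600])
for n,u,v in [('scene0',258,180),('scene0',265,210),('scene0',268,230),('scene0',246,227),('scene0',230,215),('side0',297,189),('side0',265,187),('side0',270,165)]: print(n,u,v,pt(n,u,v).round(4))
E
```

```text
scene0 258 180 [ 0.5902 -0.0637  0.2169]
scene0 265 210 [ 0.4855 -0.0124  0.1899]
scene0 268 230 [0.4053 0.0361 0.1915]
scene0 246 227 [0.4582 0.0628 0.1823]
scene0 230 215 [0.5331 0.0622 0.1788]
side0 297 189 [ 0.5943 -0.0735  0.2245]
side0 265 187 [ 0.5036 -0.0035  0.189 ]
side0 270 165 [0.5197 0.1408 0.1805]
```

View pics/a.png

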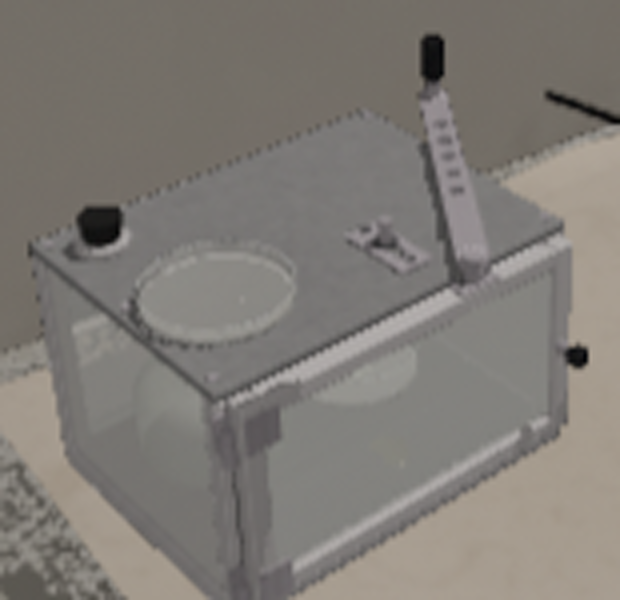

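View pics/b.png

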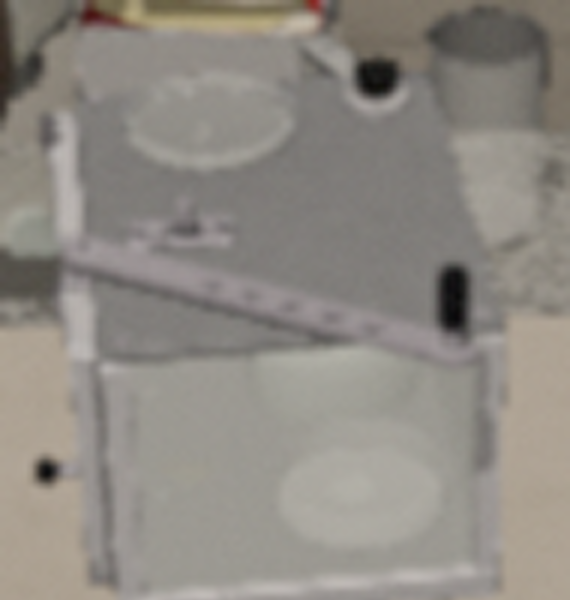

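Crop a (scale 4, offset 150,165): roof corners FL (218,398), FR (565,228), RL (35,245), RR (365,112); handle (432,58); plate centre about (388,246). Crop b (scale 6, offset 222,140): handle (453,297), holes from (212,287) to (372,328), peg at (188,222).

```bash
python3 - <<'E'
from h import *
A=lambda x,y,z:pt('scene0',150+x/4,165+y/4,z)
B=lambda x,y,z:pt('side0',222+x/6,140+y/6,z)
for n,x,y,z in [('FL',218,398,.18),('FR',565,228,.18),('RL',35,245,.18),('RR',365,112,.18),('plate',388,246,.183),('pegtop',383,232,.2),('handle',432,58,.219),('h1',457,189,.191),('h4',443,142,.191),('h5',440,126,.191)]: print('A',n,A(x,y,z).round(4))
for n,x,y,z in [('FR',105,360,.18),('RR',480,340,.18),('plate',183,231,.183),('pegtop',188,208,.2),('handle',453,297,.219),('h1',212,287,.191),('h2',252,296,.191),('h3',290,306,.191),('h4',330,318,.191),('h5',372,328,.191)]: print('B',n,B(x,y,z).round(4))
E
```

```text
A FL [0.3926 0.2091 0.18  ]
A FR [ 0.4141 -0.0404  0.18  ]
A RL [0.5882 0.2273 0.18  ]
A RR [ 0.6127 -0.0222  0.18  ]
A plate [0.4577 0.0603 0.183 ]
A pegtop [0.4499 0.0682 0.2   ]
A handle [ 0.5892 -0.063   0.219 ]
A h1 [ 0.4762 -0.0034  0.191 ]
A h4 [ 0.5302 -0.0305  0.191 ]
A h5 [ 0.5492 -0.0413  0.191 ]
B FR [ 0.4296 -0.0561  0.18  ]
B RR [ 0.6108 -0.0461  0.18  ]
B plate [0.4652 0.0561 0.183 ]
B pegtop [0.4685 0.0505 0.2   ]
B handle [ 0.5961 -0.0677  0.219 ]
B h1 [ 0.481  -0.0103  0.191 ]
B h2 [ 0.5006 -0.0193  0.191 ]
B h3 [ 0.5191 -0.029   0.191 ]
B h4 [ 0.5384 -0.0405  0.191 ]
B h5 [ 0.5584 -0.0501  0.191 ]
```

{"name": "step_arm", "arguments": {"xyz": [[0, 0, -0.6], [0, 0, -0.6], [0, 0, -0.6], [-0.79, 0.87, -0.6], [-0.79, 0.87, -0.6], [-0.79, 0.87, -0.6], [-0.79, 0.87, -0.6], [-0.79, 0.87, -0.6], [-0.79, 0.87, -0.6], [-0.79, 0.87, -0.6]], "yaw": [0, 0, 0, 0, 0, 0, 0, 0, 0, 0], "claw": [-1, -1, -1, -1, -1, -1, -1, -1, -1, -1]}}

```text
time_s: 0.98
tcp_pos: [0.3057, -0.4244, 0.3614]
eef_rot: [-180.0, 0.1, -161.9]
contact_force: [-0.2, -1.1, 0.2]
gripper_width: 0.0877
gripper_force: 0.0
```

{"name": "step_arm", "arguments": {"xyz": [[-0.79, 0.87, 0], [-0.79, 0.87, 0], [-0.79, 0.87, 0], [-0.79, 0.87, 0], [-0.79, 0.87, 0], [-0.79, 0.87, 0], [-0.79, 0.87, 0], [-0.79, 0.87, 0]], "yaw": [0, 0, 0, 0, 0, 0, 0, 0], "claw": [-1, -1, -1, -1, -1, -1, -1, -1]}}

```text
time_s: 1.65
tcp_pos: [0.4017, -0.2129, 0.3606]
eef_rot: [180.0, -0.0, -161.9]
contact_force: [-0.3, 0.4, -1.0]
gripper_width: 0.0878
gripper_force: 0.0
```

{"name": "step_arm", "arguments": {"xyz": [[-0.79, 0.87, 0], [-0.79, 0.87, 0], [-0.79, 0.87, 0], [-0.79, 0.87, 0], [-0.79, 0.87, 0], [-0.79, 0.87, 0], [-0.79, 0.87, 0], [-0.79, 0.87, 0], [-0.79, 0.87, 0], [-0.79, 0.87, 0], [-0.79, 0.87, 0], [-0.79, 0.87, 0]], "yaw": [0.125, 0.125, 0.125, 0.125, 0.125, 0.125, 0.125, 0.125, 0.125, 0.125, 0.125, 0.125], "claw": [-1, -1, -1, -1, -1, -1, -1, -1, -1, -1, -1, -1]}}

```text
time_s: 2.65
tcp_pos: [0.4978, -0.0009, 0.3608]
eef_rot: [180.0, 0.0, 152.9]
contact_force: [0.5, -1.1, -0.5]
gripper_width: 0.0876
gripper_force: 0.0
```

```bash
python3 - <<'E'
from h import *
im,d=cap('wrist','w1'); s=status.get_state();print(s['time_s'],s['tcp_pos'],s['eef_rot'],s['joints'])
f=np.load('pics/w1.npz');print(f['K'],f['W'].round(3))
E
```

```text
2.7 [ 0.49781521 -0.00070706  0.36079107] [1.79981211e+02 1.68966621e-02 1.52888703e+02] [ 2.25805192e+01  1.73431738e-01 -9.20774477e+00  7.40260308e-04
 -8.05935649e+01 -1.39691934e+02]
[[307.67729177   0.         278.40243428]
 [  0.         307.67729177 209.99206029]
 [  0.           0.           1.        ]] [[ 0.457  0.848  0.269  0.425]
 [ 0.89  -0.436 -0.137  0.036]
 [ 0.001  0.302 -0.953  0.504]
 [ 0.     0.     0.     1.   ]]
```

View pics/w1.png

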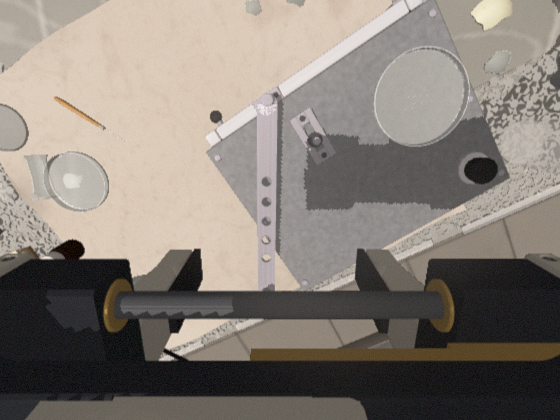

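The wrist view shows the stay running vertically at u≈266 (holes from v≈182 to 258), the pivot near (266,99), and the peg near (315,140). I'll enlarge it.

```bash
python3 - <<'E'
from h import *
a=cv2.imread('pics/w1.png')[80:280,200:360]
cv2.imwrite('pics/c.png',cv2.resize(a[:100],None,fx=5,fy=5,interpolation=cv2.INTER_CUBIC))
E
```

```text
(no output)
```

View pics/c.png

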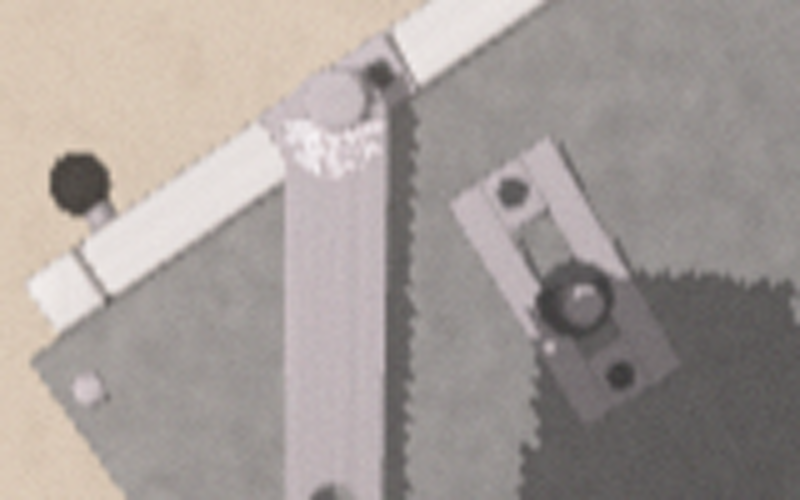

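Crop (scale 5, offset 200,80): plate corners (450,205), (547,138), (680,362), (588,422); peg top about (586,299), its collar (574,300); pivot bolt (335,97); roof front-right corner (33,360).

```bash
python3 - <<'E'
from h import *
C=lambda x,y,z:pt('w1',200+x/5,80+y/5,z)[:2]
pc=[C(*p,.183) for p in [(450,205),(547,138),(680,362),(588,422)]]
P=np.mean(pc,0); print('plate',P,[np.linalg.norm(pc[i]-pc[(i+1)%4]).round(4) for i in range(4)])
e=pc[2]-pc[1]+pc[3]-pc[0]; print('plate yaw',np.degrees(np.arctan2(e[1],e[0])))
f1=pt('w1',415.5,0,.18)
print('screws yaw', np.degrees(np.arctan2(*(C(621,376,.184)-C(513,191,.184))[::-1])), (C(621,376,.184)+C(513,191,.184))/2)
print('pegtop',C(586,299,.200),'collar',C(574,300,.185),C(574,300,.188))
print('pivot',C(335,97,.194),'FR',C(33,360,.18))
W=lambda u,v,z:pt('w1',u,v,z)[:2]
hs=np.array([W(266.3,181.5,.191),W(266.2,201.5,.191),W(265.5,221,.191),W(265.5,240,.191),W(266,258,.191)]);print('holes',hs)
dd=hs[-1]-hs[0];print(np.linalg.norm(dd),np.degrees(np.arctan2(dd[1],dd[0])))
u=dd/np.linalg.norm(dd); m=hs.mean(0)
print('pivot from holes',m-u*.124,'handle',m+u*.086)
y=np.radians(5.2);cx=np.array([np.cos(y),np.sin(y)]);cy=np.array([-cx[1],cx[0]])
h=P-.055*cx+.150*cy;print('hinge',h,'pivot shut pred',h-.17*cy)
for u_,v_ in [(330,150),(266,130),(230,160)]: print(pt('w1',u_,v_))
E
```

```text
plate [0.46295534 0.05728529] [np.float64(0.0229), np.float64(0.0526), np.float64(0.0223), np.float64(0.0526)]
plate yaw 6.431001308761737
screws yaw 5.1508034764109265 [0.4630465 0.0572474]
pegtop [0.46513195 0.05817989] collar [0.46615443 0.05701853] [0.4657721  0.05682166]
pivot [0.41010747 0.03208445] FR [ 0.42633357 -0.04823379]
holes [[ 0.48056226 -0.00603292]
 [ 0.49958857 -0.01620965]
 [ 0.51860513 -0.02711896]
 [ 0.53823561 -0.03751506]
 [ 0.55783517 -0.04725933]]
0.08758264372505915 -28.08067713212013
pivot from holes [0.40956192 0.0315414 ] handle [ 0.59484191 -0.06730862]
hinge [0.39458681 0.20168315] pivot shut pred [0.40999435 0.03238281]
[0.48287616 0.06689476 0.18209849]
[0.43468593 0.01783168 0.18981941]
[ 0.44474314 -0.03082156  0.17933445]
```

{"name": "step_arm", "arguments": {"xyz": [[-0.584, -0.075, 0.3], [-0.584, -0.075, 0.3], [-0.584, -0.075, 0.3], [-0.584, -0.075, 0.3], [-0.584, -0.075, 0.45], [-0.584, -0.075, 0.6], [-0.584, -0.075, 0.735], [-0.584, -0.075, 0.735], [-0.584, -0.075, 0.735], [-0.584, -0.075, 0.735], [-0.584, -0.075, 0.735], [-0.584, -0.075, 0.735], [-0.584, -0.075, 0.735], [-0.584, -0.075, 0.735], [-0.584, -0.075, 0.735], [-0.584, -0.075, 0.735], [-0.584, -0.075, 0.735], [-0.584, -0.075, 0.735]], "yaw": [0.003, 0.003, 0.003, 0.003, 0.003, 0.003, 0.003, 0.003, 0.003, 0.003, 0.003, 0.003, 0.003, 0.003, 0.003, 0.003, 0.003, 0.003], "claw": [-1, -1, -1, -1, -1, -1, -1, -1, 0.9, 0.9, 0.9, 0.9, 0.9, 0.9, 0.9, 0.9, 0.9, 0.9], "grip_force": 25}}

```text
time_s: 4.2
tcp_pos: [0.5952, -0.0662, 0.2136]
eef_rot: [-180.0, -0.0, 151.8]
contact_force: [0.1, -0.7, 0.1]
gripper_width: 0.0266
gripper_force: 0.0
```

```bash
python3 - <<'E'
from h import *
im,d=cap('wrist','w2'); s=status.get_state();print(s['time_s'],s['tcp_pos'],s['eef_rot'],s['contact_force'],s['gripper_width'],s['gripper_force'])
E
```

```text
4.25 [ 0.59522652 -0.06620745  0.21353876] [-1.79998231e+02 -1.55731187e-03  1.51843904e+02] [-0.24382195  0.29748841 -0.16181437] 0.022564265635502977 0.0
```

View pics/w2.png

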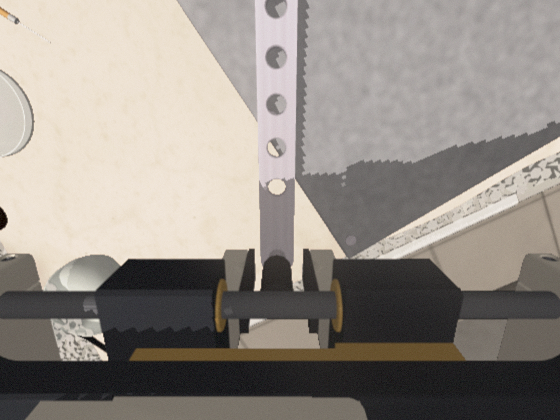

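```bash
cat >> h.py <<'E'
Y=np.radians(5.2);CX=np.array([np.cos(Y),np.sin(Y)]);CY=np.array([-CX[1],CX[0]]);PL=np.array([.4630,.0573]);HG=PL-.055*CX+.150*CY
def handle(th,phi,slot=None,psi=None):
    p=HG-.17*(np.sin(th)*CX+np.cos(th)*CY)
    if psi is None:
        q=PL+CX*slot-p; psi=np.arctan2(q[1],q[0])
    r=.21*np.cos(phi)-.0305*np.sin(phi)
    return np.r_[p+r*np.array([np.cos(psi),np.sin(psi)]), .1885+.21*np.sin(phi)+.0305*np.cos(phi)],np.degrees(psi)
def th_for(slot,phi=0,r=.146):
    from scipy.optimize import brentq
    return brentq(lambda t: np.linalg.norm(PL+CX*slot-(HG-.17*(np.sin(t)*CX+np.cos(t)*CY)))-r*np.cos(phi),.3,.9)
def moves(ps,ref=None,off=np.zeros(3)):
    "ps: list of (handle xyz, psi deg); tool shares from present (or ref) pose; tcp 5 mm below grasp"
    s=status.get_state(); T=toolT() if ref is None else ref; yaw=np.degrees(np.arctan2(T[1,0],T[0,0]))
    for h,psi in ps:
        g=h+off; d=T[:3,:3].T@(g-T[:3,3]); t=-((psi+180-yaw+180)%360-180)/360
        print(np.round(d/.2,3).tolist(),round(t,4), g.round(4),round(psi,1))
E
echo
```

{"name": "step_arm", "arguments": {"xyz": [[0, 0, 0], [0, 0, 0], [0, 0, 0], [0, 0, 0], [0, 0, 0]], "yaw": [0, 0, 0, 0, 0], "claw": [0.9, 0.9, 0.9, 0.9, 0.9], "grip_force": 25}}

```text
time_s: 4.67
tcp_pos: [0.5952, -0.0662, 0.2135]
eef_rot: [-180.0, -0.0, 151.8]
contact_force: [0.8, 0.3, -0.5]
gripper_width: 0.0151
gripper_force: 25.0
```

```bash
python3 - <<'E'
from h import *
s=status.get_state();print(s['time_s'],s['tcp_pos'],s['contact_force'],s['gripper_width'],s['gripper_force'])
ps0=np.radians(-28.1); h0=handle(0,0,psi=ps0); print(h0)
off=s['tcp_pos']-h0[0]; print('off',off); np.save('off.npy',off)
print('th peg',[(x,th_for(x)) for x in (-.006,0,.0025,.006)])
L=[handle(0,p,psi=ps0) for p in (.05,.1,.14)]
for t,ps in [(.1,-28),(.2,-27),(.3,-25),(.4,-23),(.5,-21),(.62,-19)]: L.append(handle(t,.14,psi=np.radians(ps)))
moves(L,off=off)
E
```

```text
4.6667 [ 0.59520818 -0.06622496  0.21352209] [ 0.7526818   0.3106507  -0.50774735] 0.015063842349019375 25.000035166740417
(array([ 0.59528565, -0.06651497,  0.219     ]), np.float64(-28.1))
off [-7.74727580e-05  2.90018280e-04 -5.47791375e-03]
th peg [(-0.006, 0.6046963056766741), (0, 0.563903085316596), (0.0025, 0.5469950754698834), (0.006, 0.5234214931358062)]
[0.009, -0.0, -0.052] -0.0002 [ 0.5936 -0.0654  0.224 ] -28.1
[0.02, -0.0, -0.104] -0.0002 [ 0.5916 -0.0643  0.2343] -28.1
[0.032, -0.0, -0.145] -0.0002 [ 0.5896 -0.0633  0.2425] -28.1
[0.105, -0.041, -0.145] -0.0004 [ 0.5728 -0.0636  0.2425] -28.0
[0.182, -0.059, -0.145] -0.0032 [ 0.5575 -0.0595  0.2425] -27.0
[0.264, -0.051, -0.145] -0.0088 [ 0.5438 -0.0504  0.2425] -25.0
[0.349, -0.035, -0.145] -0.0143 [ 0.5303 -0.0395  0.2425] -23.0
[0.437, -0.011, -0.145] -0.0199 [ 0.5171 -0.027   0.2425] -21.0
[0.544, 0.022, -0.145] -0.0254 [ 0.5013 -0.0111  0.2425] -19.0
```

{"name": "step_arm", "arguments": {"xyz": [[0.004, 0, -0.026], [0.009, 0, -0.052], [0.014, 0, -0.078], [0.02, 0, -0.104], [0.026, 0, -0.125], [0.032, 0, -0.145], [0.032, 0, -0.145], [0.068, -0.02, -0.145], [0.105, -0.041, -0.145], [0.143, -0.05, -0.145], [0.182, -0.059, -0.145], [0.182, -0.059, -0.145]], "yaw": [0, 0, 0, 0, 0, 0, 0, 0, 0, -0.001, -0.003, -0.003], "claw": [0.9, 0.9, 0.9, 0.9, 0.9, 0.9, 0.9, 0.9, 0.9, 0.9, 0.9, 0.9]}}

```text
time_s: 5.67
tcp_pos: [0.5562, -0.0592, 0.243]
eef_rot: [180.0, 0.0, 153.0]
contact_force: [2.3, -1.8, -1.2]
gripper_width: 0.0153
gripper_force: 25.0
```

```bash
python3 - <<'E'
from h import *
s=status.get_state();print(s['time_s'],s['tcp_pos'],s['contact_force'],s['gripper_width'],s['gripper_force'])
off=np.load('off.npy')
L=[]
for t,ps in [(.3,-25),(.4,-23),(.5,-21),(.62,-19)]: L.append(handle(t,.14,psi=np.radians(ps)))
moves(L,off=off)
im,d=cap('wrist','w3')
E
```

```text
5.6667 [ 0.55615949 -0.05922977  0.2430051 ] [ 2.33195433 -1.8000078  -1.24500099] 0.01527814242584185 24.999764263629913
[0.075, 0.011, 0.002] -0.0056 [ 0.5438 -0.0504  0.2425] -25.0
[0.16, 0.029, 0.002] -0.0111 [ 0.5303 -0.0395  0.2425] -23.0
[0.247, 0.055, 0.002] -0.0167 [ 0.5171 -0.027   0.2425] -21.0
[0.354, 0.09, 0.002] -0.0222 [ 0.5013 -0.0111  0.2425] -19.0
```

View pics/w3.png

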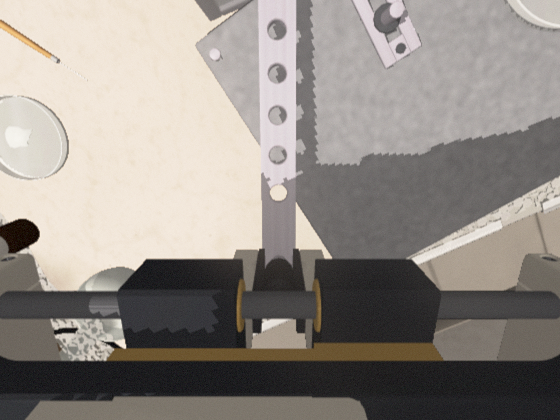

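The stay is held, tilted and moving with the tool (holes at u≈278), and the peg is visible at (393,12). Continuing to pull.

{"name": "step_arm", "arguments": {"xyz": [[0.037, 0.005, 0], [0.075, 0.011, 0], [0.118, 0.02, 0], [0.16, 0.029, 0], [0.2, 0.04, 0], [0.247, 0.055, 0], [0.3, 0.072, 0], [0.354, 0.09, 0], [0.354, 0.09, 0], [0.354, 0.09, 0]], "yaw": [-0.003, -0.006, -0.008, -0.011, -0.014, -0.017, -0.02, -0.022, -0.022, -0.022], "claw": [0.9, 0.9, 0.9, 0.9, 0.9, 0.9, 0.9, 0.9, 0.9, 0.9]}}

```text
time_s: 6.55
tcp_pos: [0.5027, -0.0107, 0.243]
eef_rot: [180.0, 0.0, 160.9]
contact_force: [5.7, -2.3, -0.7]
gripper_width: 0.0153
gripper_force: 25.0
```

```bash
python3 - <<'E'
from h import *
s=status.get_state();print(s['time_s'],s['tcp_pos'],s['contact_force'],s['gripper_width'],s['gripper_force'])
off=np.load('off.npy')
f=handle(.59,.14,slot=.0025);print(f)
L=[]
for t,ps in [(.61,-14),(.60,-9),(.595,-4),(.59,f[1])]: L.append(handle(t,.14,psi=np.radians(ps)))
moves(L,off=off)
E
```

```text
6.55 [ 0.50267667 -0.0107277   0.24296267] [ 5.66084413 -2.29220114 -0.70680691] 0.01534742937820786 24.99996453523636
(array([0.51681813, 0.05923904, 0.24800564]), np.float64(1.9108415438902995))
[0.001, 0.083, 0.002] -0.0141 [0.5078 0.0051 0.2425] -14.0
[0.005, 0.17, 0.002] -0.0279 [0.5129 0.0217 0.2425] -9.0
[0.02, 0.256, 0.002] -0.0418 [0.5156 0.0389 0.2425] -4.0
[0.048, 0.355, 0.002] -0.0582 [0.5167 0.0595 0.2425] 1.9
```

{"name": "step_arm", "arguments": {"xyz": [[0, 0.041, 0], [0, 0.083, 0], [0.002, 0.126, 0], [0.005, 0.17, 0], [0.012, 0.213, 0], [0.02, 0.256, 0], [0.03, 0.3, 0], [0.048, 0.355, 0], [0.048, 0.355, 0], [0.048, 0.355, 0], [0.048, 0.355, 0], [0.048, 0.355, 0]], "yaw": [-0.007, -0.014, -0.021, -0.028, -0.035, -0.042, -0.05, -0.058, -0.058, -0.058, -0.058, -0.058], "claw": [0.9, 0.9, 0.9, 0.9, 0.9, 0.9, 0.9, 0.9, 0.9, 0.9, 0.9, 0.9]}}

```text
time_s: 7.55
tcp_pos: [0.518, 0.0593, 0.2427]
eef_rot: [180.0, 0.1, -178.3]
contact_force: [6.2, 0.1, 0.5]
gripper_width: 0.0156
gripper_force: 25.0
```

```bash
python3 - <<'E'
from h import *
im,d=cap('wrist','w4')
s=status.get_state();print(s['time_s'],s['tcp_pos'],s['eef_rot'],s['contact_force'],s['gripper_width'],s['gripper_force'])
a=im[0:250,180:380]
cv2.imwrite('pics/d.png',cv2.resize(a,None,fx=3,fy=3,interpolation=cv2.INTER_CUBIC)[:600])
E
```

```text
7.6 [0.51799562 0.05928509 0.2427328 ] [ 1.79976707e+02  7.15484477e-02 -1.78270127e+02] [ 5.65358879  0.27597487 -0.75267948] 0.015334884202930445 24.99993145465851
```

View pics/d.png

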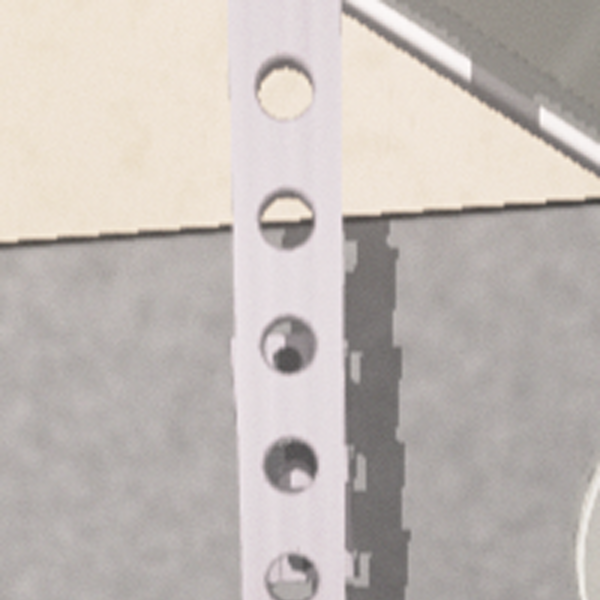

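Through the second hole from the handle, centred at crop (291,465) = pixel (277,155), the light peg top shows at about (302,479) = pixel (280.7,159.7). So the hole is almost above the peg.

```bash
python3 - <<'E'
from h import *
ht=pt('w4',277,155,.1885+.146*np.sin(.14)+.0025); pk=pt('w4',280.7,159.7,.200)
for n,p in (('hole',ht),('peg',pk)): q=p[:2]-PL; print(n,p.round(4),'plate xy',(q@CX).round(4),(q@CY).round(4))
for u,v in [(285,92),(286,220),(289,345),(291,465),(292,580)]:
  print(pt('w4',180+u/3,v/3,.2).round(4))
s=status.get_state(); tcp=s['tcp_pos']-np.load('off.npy')
from scipy.optimize import fsolve
# actual state from handle
f=lambda x: handle(x[0],.14,psi=x[1])[0][:2]-tcp[:2]
x=fsolve(f,[.59,0]);print('th,psi',x[0],np.degrees(x[1]))
p=HG-.17*(np.sin(x[0])*CX+np.cos(x[0])*CY)
hol=p+.146*np.cos(.14)*np.array([np.cos(x[1]),np.sin(x[1])]);q=hol-PL;print('hole kin plate',q@CX,q@CY)
E
```

```text
hole [0.4596 0.0563 0.2114] plate xy -0.0035 -0.0006
peg [0.4638 0.0587 0.2   ] plate xy 0.0009 0.0013
[0.3951 0.0534 0.2   ]
[0.416  0.0542 0.2   ]
[0.4381 0.0553 0.2   ]
[0.4611 0.0563 0.2   ]
[0.4848 0.0572 0.2   ]
th,psi 0.5815092410064023 2.0351590769902828
hole kin plate -0.004027535738075658 -3.9503940097615366e-05
```

```bash
python3 - <<'E'
from h import *
for n,(u0,u1,v0,v1) in {'w1':(300,335,120,160),'w3':(370,415,0,50),'w4':(266,289,142,168)}.items():
    f=np.load(f'pics/{n}.npz'); d=f['d']; vv,uu=np.mgrid[v0:v1,u0:u1]; D=d[v0:v1,u0:u1]
    c=np.stack([uu*D,vv*D,D],-1)@np.linalg.inv(f['K']).T; w=c@f['W'][:3,:3].T+f['W'][:3,3]
    z=w[...,2]; m=(D>0)&(z>.195)&(z<.2045)
    print(n,m.sum(),np.histogram(z[D>0],bins=np.arange(.176,.222,.004)))
    if m.sum():
        q=w[m][:,:2]-PL; a=q@CX;b=q@CY; print(' med',np.median(a),np.median(b),'range',a.min(),a.max(),b.min(),b.max(), 'z',np.median(z[m]))
        print(' pix',uu[m].mean(),vv[m].mean(), 'pt at z', (lambda r:((r[:2]-PL)@CX,(r[:2]-PL)@CY))(pt(n,uu[m].mean(),vv[m].mean(),.2)))
E
```

```text
w1 55 (array([496, 753,  83,   2,   7,  46,   7,   0,   0,   0,   0]), array([0.176, 0.18 , 0.184, 0.188, 0.192, 0.196, 0.2  , 0.204, 0.208,
       0.212, 0.216, 0.22 ]))
 med 0.002223870038364906 -0.00017246617639192816 range -0.00166468080125255 0.005954022107003377 -0.0036707680382800346 0.0033817036041849102 z 0.19908390687559596
 pix 316.3272727272727 140.12727272727273 pt at z (np.float64(0.0020185524544223195), np.float64(-0.00018606717269832986))
w3 245 (array([ 392, 1243,  288,   45,   48,  208,   21,    0,    0,    0,    0]), array([0.176, 0.18 , 0.184, 0.188, 0.192, 0.196, 0.2  , 0.204, 0.208,
       0.212, 0.216, 0.22 ]))
 med 0.0026483569420368428 -0.0009955757951631001 range -0.001348194561301295 0.006518957319069768 -0.004540094997454781 0.003383324072972206 z 0.19891662640856173
 pix 395.0938775510204 9.726530612244899 pt at z (np.float64(0.002723543830503647), np.float64(-0.001530918341729505))
w4 75 (array([  5,  34,  98,  13,   8,  65,   6,  21, 346,   1,   0]), array([0.176, 0.18 , 0.184, 0.188, 0.192, 0.196, 0.2  , 0.204, 0.208,
       0.212, 0.216, 0.22 ]))
 med 0.00040234404574432696 -0.0004067618719393194 range -0.006695618484730397 0.0025019934632459014 -0.004078465245313436 0.002785640470750036 z 0.19886883166453664
 pix 277.61333333333334 158.56 pt at z (np.float64(0.00013708839971505378), np.float64(-0.0005425655450816972))
```

```bash
sed -i 's/^PL=.*//' h.py; python3 - <<'E'
from h import *
off=np.load('off.npy')
moves([handle(th_for(.0023,p),p,slot=.0023) for p in (.14,.12,.11,.1,.09,.08,.06,.04,.02,0)],off=off)
print(toolT()[:3,3]) 
E
```

```text
[-0.031, 0.01, 0.001] -0.0052 [0.5242 0.0615 0.2425] 3.6
[-0.035, 0.01, 0.022] -0.0049 [0.525  0.0615 0.2384] 3.5
[-0.037, 0.01, 0.032] -0.0048 [0.5254 0.0614 0.2364] 3.5
[-0.039, 0.01, 0.042] -0.0047 [0.5257 0.0614 0.2343] 3.4
[-0.041, 0.009, 0.052] -0.0046 [0.5261 0.0614 0.2323] 3.4
[-0.043, 0.009, 0.063] -0.0046 [0.5265 0.0614 0.2302] 3.4
[-0.046, 0.009, 0.083] -0.0044 [0.5272 0.0614 0.2261] 3.3
[-0.049, 0.009, 0.104] -0.0043 [0.5278 0.0614 0.2219] 3.3
[-0.053, 0.009, 0.125] -0.0043 [0.5285 0.0614 0.2177] 3.3
[-0.056, 0.009, 0.146] -0.0043 [0.5291 0.0614 0.2135] 3.3
[0.51799562 0.05928509 0.2427328 ]
```

{"name": "step_arm", "arguments": {"xyz": [[-0.015, 0.005, 0], [-0.031, 0.009, 0], [-0.033, 0.009, 0.01], [-0.035, 0.009, 0.022], [-0.037, 0.009, 0.032], [-0.037, 0.009, 0.032], [-0.037, 0.009, 0.032]], "yaw": [-0.003, -0.005, -0.005, -0.005, -0.005, -0.005, -0.005], "claw": [0.9, 0.9, 0.9, 0.9, 0.9, 0.9, 0.9]}}

```text
time_s: 8.18
tcp_pos: [0.5251, 0.0612, 0.2363]
eef_rot: [180.0, 0.0, -176.4]
contact_force: [5.6, 0.8, 2.2]
gripper_width: 0.0153
gripper_force: 25.0
```

```bash
python3 - <<'E'
from h import *
im,d=cap('wrist','w5')
s=status.get_state();print(s['time_s'],s['tcp_pos'],s['eef_rot'],s['contact_force'])
q=(s['tcp_pos']-np.load('off.npy'))
u=np.array([np.cos(np.radians(3.5)),np.sin(np.radians(3.5))]); r=.21*np.cos(.11)-.0305*np.sin(.11)-.146*np.cos(.11)
hol=q[:2]-r*u-PL; print('hole kin',hol@CX,hol@CY,'z',q[2])
f=np.load('pics/w5.npz');v0,v1,u0,u1=135,195,255,300;vv,uu=np.mgrid[v0:v1,u0:u1]; D=d[v0:v1,u0:u1]
c=np.stack([uu*D,vv*D,D],-1)@np.linalg.inv(f['K']).T; w=c@f['W'][:3,:3].T+f['W'][:3,3]; z=w[...,2]
m=(z>.195)&(z<.2035)&(D>0); x=(w[...,:2]-PL)@CX;y=(w[...,:2]-PL)@CY
print('peg px',m.sum(),'x',np.percentile(x[m],[2,50,98]),'y',np.percentile(y[m],[2,50,98]))
o=(abs(x-.0023)<.012)&(abs(y)<.0095)&(D>0)
for r_ in np.arange(-.010,.014,.001):
    k=(abs(x-r_)<.0005)&(abs(y)<.008); print(round(r_,3),(z[k&(abs(y)<.0012)]*1000).round(0).astype(int)[:12])
g=im[150:180,262:292]
cv2.imwrite('pics/e.png',cv2.resize(im[135:195,250:310],None,fx=10,fy=10,interpolation=cv2.INTER_CUBIC))
E
```

```text
8.2333 [0.52512956 0.06120513 0.23632228] [ 1.79993383e+02  3.17862238e-02 -1.76434428e+02] [4.8487914  0.40094048 1.52662965]
hole kin 0.0020402371395359968 -0.0002499144793417741 z 0.2418001906582809
peg px 199 x [-0.00651775  0.00160688  0.0059738 ] y [-0.00943597 -0.00070631  0.00735801]
-0.01 []
-0.009 []
-0.008 []
-0.007 [204 204 204 203 205 203 204 204]
-0.006 [204 204 204 204 204 204 205]
-0.005 [204 204 204 204 203 204]
-0.004 [204 205 204 204 204 204 205 206 205 205]
-0.003 [204 206 204 205 204 205 203 204 204 205]
-0.002 [197 198 204 204]
-0.001 [196 199 199 199 200 199 199 199 199 199]
-0.0 [198 200 199 199 200 199 199]
0.001 [198 198 200 198 198 199]
0.002 [199 200 199 199 199 198 200 200]
0.003 [200 198 200 199 200 200 199 199]
0.004 [199 199 200 199 200]
0.005 [199 198 199 200 199 200 200]
0.006 [198 199 200 200]
0.007 [205]
0.008 [184 184 185 202 205 206 205 205 205 205 205 205]
0.009 [184 185 185 184 184 206 206 206 206 206 205 205]
0.01 [185 183 184 185 205 206 205 205 206]
0.011 [180 180 205 205 205 206 205 206 206]
0.012 [205 206 206 205 207 206 206 207]
0.013 [206 206 206 206 206 207 206 206]
```

View pics/e.png

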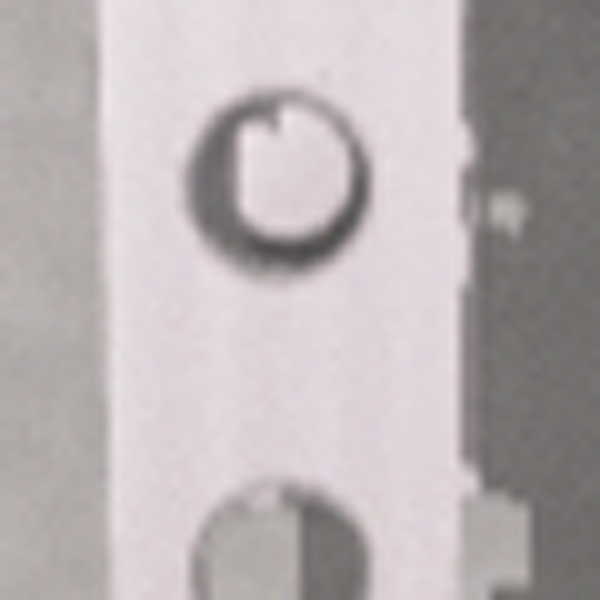

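The peg top shows well inside the hole: peg about (239–352, 100–240), hole (185–372, 88–275) in the crop. I'll lower it gently.

{"name": "step_arm", "arguments": {"xyz": [[-0.001, 0, 0.003], [-0.001, 0, 0.006], [-0.002, 0, 0.009], [-0.003, 0, 0.012], [-0.003, 0, 0.015], [-0.003, 0, 0.015], [-0.003, 0, 0.015]], "yaw": [0, 0, 0, 0, 0, 0, 0], "claw": [0.9, 0.9, 0.9, 0.9, 0.9, 0.9, 0.9]}}

```text
time_s: 8.82
tcp_pos: [0.5258, 0.0613, 0.2334]
eef_rot: [180.0, 0.0, -176.4]
contact_force: [6.4, 0.4, 1.7]
gripper_width: 0.015
gripper_force: 25.0
```

{"name": "step_arm", "arguments": {"xyz": [[-0.001, 0, 0.003], [-0.001, 0, 0.006], [-0.002, 0, 0.009], [-0.002, 0, 0.01], [-0.002, 0, 0.01], [-0.002, 0, 0.01]], "yaw": [0, 0, 0, 0, 0, 0], "claw": [0.9, 0.9, 0.9, 0.9, 0.9, 0.9]}}

```text
time_s: 9.32
tcp_pos: [0.5262, 0.0613, 0.2314]
eef_rot: [180.0, 0.0, -176.4]
contact_force: [5.8, -0.6, 2.1]
gripper_width: 0.0151
gripper_force: 25.0
```

{"name": "step_arm", "arguments": {"xyz": [[-0.001, 0, 0.004], [-0.001, 0, 0.008], [-0.002, 0, 0.012], [-0.003, 0, 0.015], [-0.003, 0, 0.015], [-0.003, 0, 0.015]], "yaw": [0, 0, 0, 0, 0, 0], "claw": [0.9, 0.9, 0.9, 0.9, 0.9, 0.9]}}

```text
time_s: 9.82
tcp_pos: [0.5268, 0.0613, 0.2284]
eef_rot: [180.0, 0.0, -176.4]
contact_force: [5.6, 0.2, 1.8]
gripper_width: 0.0157
gripper_force: 25.0
```

```bash
cat > chk.py <<'E'
from h import *
import sys
n=sys.argv[1]; im,d=cap('wrist',n); s=status.get_state();print(s['time_s'],s['tcp_pos'],s['contact_force'],s['gripper_width'])
f=np.load(f'pics/{n}.npz');v0,v1,u0,u1=60,230,240,315;vv,uu=np.mgrid[v0:v1,u0:u1]; D=d[v0:v1,u0:u1]
c=np.stack([uu*D,vv*D,D],-1)@np.linalg.inv(f['K']).T; w=c@f['W'][:3,:3].T+f['W'][:3,3]; z=w[...,2]
x=(w[...,:2]-PL)@CX;y=(w[...,:2]-PL)@CY
k=(abs(y)<.0095)&(abs(y)>.006)&(D>0)
for a in np.arange(-.04,.045,.01):
    j=k&(abs(x-a)<.003); print(round(a,3),j.sum(),np.median(z[j]).round(4) if j.sum() else '')
k=(abs(y)<.0012)&(D>0)
print('mid',[(round(float(a),3),round(float(np.median(z[k&(abs(x-a)<.0005)]))*1000,1)) for a in np.arange(-.006,.0121,.001) if (k&(abs(x-a)<.0005)).any()])
E
python3 chk.py w6
```

```text
9.8667 [0.52675457 0.06134947 0.22838438] [ 4.74256101 -0.168684    1.22435141] 0.01569565918718406
-0.04 176 0.1968
-0.03 169 0.1973
-0.02 136 0.198
-0.01 141 0.1986
0.0 131 0.1992
0.01 124 0.1998
0.02 118 0.2006
0.03 115 0.2011
0.04 98 0.2018
mid [(-0.006, 199.1), (-0.005, 198.9), (-0.004, 198.8), (-0.003, 199.2), (-0.002, 198.5), (-0.001, 198.7), (0.0, 199.2), (0.001, 199.4), (0.002, 199.7), (0.003, 199.7), (0.004, 199.6), (0.005, 199.2), (0.006, 198.8), (0.008, 198.4), (0.009, 192.1), (0.01, 199.7), (0.011, 200.0), (0.012, 200.8)]
```

The bar's underside is now below the peg top with low force, so the hole has engaged. Continuing down.

{"name": "step_arm", "arguments": {"xyz": [[-0.001, 0, 0.006], [-0.002, 0, 0.012], [-0.003, 0, 0.018], [-0.004, 0, 0.024], [-0.005, 0, 0.03], [-0.006, 0, 0.035], [-0.006, 0, 0.035], [-0.006, 0, 0.035]], "yaw": [0, 0, 0, 0, 0, 0, 0, 0], "claw": [0.9, 0.9, 0.9, 0.9, 0.9, 0.9, 0.9, 0.9]}}

```text
time_s: 10.53
tcp_pos: [0.5279, 0.0614, 0.2213]
eef_rot: [180.0, 0.0, -176.4]
contact_force: [5.3, 1.5, 1.7]
gripper_width: 0.0153
gripper_force: 25.0
```

{"name": "step_arm", "arguments": {"xyz": [[-0.001, 0, 0.006], [-0.002, 0, 0.012], [-0.003, 0, 0.018], [-0.004, 0, 0.024], [-0.005, 0, 0.03], [-0.006, 0, 0.035], [-0.006, 0, 0.035], [-0.006, 0, 0.035]], "yaw": [0, 0, 0, 0, 0, 0, 0, 0], "claw": [0.9, 0.9, 0.9, 0.9, 0.9, 0.9, 0.9, 0.9]}}

```text
time_s: 11.2
tcp_pos: [0.5289, 0.0614, 0.2142]
eef_rot: [180.0, 0.0, -176.4]
contact_force: [5.8, 0.7, 2.3]
gripper_width: 0.0155
gripper_force: 25.0
```

```bash
python3 chk.py w7
```

```text
11.25 [0.52891632 0.06144767 0.21427396] [5.22606143 0.81235869 2.20460477] 0.015335489391331667
-0.04 108 0.19
-0.03 178 0.19
-0.02 167 0.1899
-0.01 161 0.1899
0.0 135 0.1898
0.01 131 0.1899
0.02 123 0.1898
0.03 120 0.1897
0.04 109 0.1897
mid [(-0.006, 189.6), (-0.005, 189.8), (-0.004, 189.2), (-0.003, 190.0), (-0.002, 190.5), (-0.001, 198.5), (0.0, 199.0), (0.001, 199.5), (0.002, 199.5), (0.003, 199.4), (0.004, 198.8), (0.005, 199.1), (0.006, 199.0), (0.008, 188.0), (0.009, 190.1), (0.01, 190.4), (0.011, 190.2), (0.012, 189.8)]
```

Home: the bar is level and the peg protrudes through it. Next I'll ease the spring load onto the peg with a light press.

{"name": "step_arm", "arguments": {"xyz": [[-0.003, 0, 0.003], [-0.006, 0, 0.006], [-0.009, 0, 0.007], [-0.012, 0, 0.007], [-0.012, 0, 0.007], [-0.012, 0, 0.007]], "yaw": [0, 0, 0, 0, 0, 0], "claw": [0.9, 0.9, 0.9, 0.9, 0.9, 0.9]}}

```text
time_s: 11.75
tcp_pos: [0.5296, 0.0613, 0.2122]
eef_rot: [-180.0, -0.1, -176.5]
contact_force: [-5.0, 2.2, 2.5]
gripper_width: 0.0155
gripper_force: 25.0
```

```bash
python3 chk.py w8
```

```text
11.8 [0.52958713 0.06126048 0.21224668] [-5.41059223  1.94067043  2.47517705] 0.015626412978595173
-0.04 78 0.1895
-0.03 180 0.1894
-0.02 175 0.1893
-0.01 155 0.1893
0.0 141 0.1892
0.01 126 0.1893
0.02 127 0.189
0.03 120 0.1889
0.04 119 0.1887
mid [(-0.006, 189.0), (-0.005, 189.6), (-0.004, 189.2), (-0.003, 189.3), (-0.002, 189.6), (-0.001, 198.4), (0.0, 199.6), (0.001, 199.1), (0.002, 199.6), (0.003, 198.8), (0.004, 199.0), (0.005, 199.3), (0.006, 198.8), (0.008, 185.5), (0.009, 188.8), (0.01, 189.1), (0.011, 189.3), (0.012, 189.2)]
```

{"name": "step_arm", "arguments": {"xyz": [[0.003, 0, 0], [0.005, 0, 0], [0.005, 0, 0], [0.005, 0, 0], [0.005, 0, 0]], "yaw": [0, 0, 0, 0, 0], "claw": [0.9, 0.9, 0.9, 0.9, 0.9]}}

```text
time_s: 12.22
tcp_pos: [0.5295, 0.0613, 0.2125]
eef_rot: [-180.0, -0.0, -176.5]
contact_force: [-1.8, 0.7, -0.1]
gripper_width: 0.0156
gripper_force: 25.0
```

{"name": "step_arm", "arguments": {"xyz": [[0, 0, 0], [0, 0, 0], [0, 0, 0], [0, 0, 0], [0, 0, 0], [0, 0, 0], [0, 0, 0], [0, 0, 0]], "yaw": [0, 0, 0, 0, 0, 0, 0, 0], "claw": [-0.1, -0.1, -0.1, -0.1, -0.1, -0.1, -0.1, -0.1]}}

```text
time_s: 12.88
tcp_pos: [0.5297, 0.0614, 0.2128]
eef_rot: [-180.0, 0.0, -176.5]
contact_force: [-1.0, -0.4, -0.2]
gripper_width: 0.0485
gripper_force: 0.0
```

```bash
python3 chk.py w9
```

```text
12.9333 [0.52972723 0.06139627 0.21278779] [-0.67309713 -0.23557733  0.02095158] 0.04796218668211796
-0.04 77 0.1896
-0.03 178 0.1896
-0.02 168 0.1895
-0.01 150 0.1894
0.0 148 0.1893
0.01 129 0.1893
0.02 120 0.189
0.03 122 0.1891
0.04 112 0.1888
mid [(-0.006, 189.2), (-0.005, 189.0), (-0.004, 189.1), (-0.003, 189.3), (-0.002, 189.4), (-0.001, 198.4), (0.0, 199.1), (0.001, 199.3), (0.002, 198.4), (0.003, 199.0), (0.004, 199.6), (0.005, 198.7), (0.006, 199.0), (0.008, 185.1), (0.009, 189.1), (0.01, 189.4), (0.011, 189.2), (0.012, 189.1)]
```

The fingers are open and the stay stayed put. Rising straight up.

{"name": "step_arm", "arguments": {"xyz": [[0, 0, -0.1], [0, 0, -0.2], [0, 0, -0.3], [0, 0, -0.4], [0, 0, -0.5], [0, 0, -0.5], [0, 0, -0.5], [0, 0, -0.5], [0, 0, -0.5], [0, 0, -0.5]], "yaw": [0, 0, 0, 0, 0, 0, 0, 0, 0, 0], "claw": [-0.1, -0.1, -0.1, -0.1, -0.1, -0.1, -0.1, -0.1, -0.1, -0.1]}}

```text
time_s: 13.77
tcp_pos: [0.5293, 0.0613, 0.3118]
eef_rot: [-180.0, -0.1, -176.5]
contact_force: [0.6, 0.5, -0.5]
gripper_width: 0.0482
gripper_force: 0.0
```

```bash
sed -i 's/v0,v1,u0,u1=60,230/v0,v1,u0,u1=20,230/' chk.py; python3 chk.py w10
```

```text
13.8167 [0.52940373 0.06125757 0.31193493] [-0.85622831 -0.23823314  0.03462201] 0.048124690876952
-0.04 72 0.1894
-0.03 64 0.1894
-0.02 65 0.1894
-0.01 69 0.189
0.0 59 0.1893
0.01 55 0.1892
0.02 56 0.189
0.03 51 0.1889
0.04 46 0.1888
mid [(-0.006, 189.4), (-0.005, 188.8), (-0.004, 189.1), (-0.003, 188.6), (-0.002, 189.8), (-0.001, 198.8), (0.0, 201.0), (0.001, 199.0), (0.002, 198.8), (0.003, 199.1), (0.004, 199.5), (0.005, 199.7), (0.007, 184.2), (0.008, 184.3), (0.009, 189.1), (0.01, 188.9), (0.011, 188.0), (0.012, 189.7)]
```

Bar level and home with the arm clear.

```bash
python3 -c "
from plant import job
print(job.close_job())"
```

```text
the job is handed in; nothing more can be done
None
```

The stay's second hole from the handle is home on the peg with the bar level, the sash is pinned open, and the arm is clear; the job was handed in at about 14 s and returned no verdict.

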